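Make up a spindle set and cap it

TASK

Make up the set on the bench spindle: slide the thick bored block onto the rod first, then the thin bored block, then push the long end cap on over the rod's end. Press the cap home until the whole set is closed up and bears on the sprung stop, hold a firm push of about 12 N for a moment (the clip takes some of it), then let go. Ease things over the spring clip and against the stop - never put more than about 20 N on the spindle - and leave everything else on the bench where it is.

Things in the scene. Friction and masses are not known exactly. Their poses are not given: they have to be found in the camera images.
- rack: Fixed bench spindle: dark steel base plate 190 x 100 x 12 mm, a post 126 mm tall at one end and a bright steel rod sticking out level from the post. Origin: on the bench under the rod, at the post's face. Own x points from the rod's tip to the post: the rod runs from the post towards -x, 110 mm above the bench, 136 mm long, 16 mm in diameter.
- rod_root (a point): Where the rod leaves the post, on its axis. On the rod sits a round stop (30 mm in diameter) with a rubber-faced buffer (28 mm). Its place differs each time and is NOT reported: the buffer's face lies 30 to 46 mm from the post's face, i.e. 90 to 106 mm in from the tip; find it by feel. The buffer is sprung along the rod, about 5 N per mm, 8 mm of travel. Axes as the spindle's.
- rod_tip (a point): Tip of the rod, on its axis, 110 mm above the bench; own x points along the rod to the post, z up. The last 9 mm taper to 7 mm in diameter. A bowed spring clip on top of the rod, 9 to 33 mm in from the tip, stands 3 mm proud and gives way downwards under 2 to 5 N: parts pushed over it drag with up to about 8 N before they are home.
- housing_mid (a point): Thick bored block (aluminium bearing housing), goes on first. 34 mm thick along its bore, 44 mm wide, 44 mm tall, with a small nipple 7 mm high on top. Point at its centre, on the bore's axis, 22 mm above its underside. Bore right through along own x, 19 mm in diameter. It stands on the bench with the bore level; grip it across its 44 mm width (own y). About 0.15 kg.
- spacer_mid (a point): Thin bored block (aluminium spacer), goes on second. 20 mm thick along its bore, 44 mm wide, 44 mm tall. Point at its centre, on the bore's axis, 22 mm above its underside. Bore right through along own x, 19 mm in diameter; stands with the bore level; grip across its width (own y). About 0.1 kg.
- cap_mid (a point): End cap, goes on last: grey plastic block 64 mm long, 44 mm wide, 44 mm tall, closed by a low round boss at one end. Point at its centre, 22 mm above its underside, on the bore's axis. The bore (19 mm in diameter, 58 mm deep) is open at the +x end only; own x points out of the open end. Stands with the bore level; grip across its width (own y). About 0.13 kg.
- solid_block: Bystander: plain steel block without a bore, 50 mm cube, among the parts. Origin under its centre. Leave it.
- flange: Bystander: flat steel ring 64 mm in diameter, 14 mm high, lying. Leave it.
- wrench: Bystander: wrench 190 mm long, lying. Leave it.
- rod_bundle: Bystander: strapped bundle of bent rods, 220 mm long, lying. Leave it.
- oil_bottle: Bystander: white bottle, 54 mm in diameter, 130 mm tall. Leave it.
Mind the look-alikes: they are no part of the job. Leave any pink or yellow look-alike of the part that bears housing_mid alone. Leave any turquoise look-alike of the part that bears spacer_mid alone.

How it is judged:
By the outcome, as a careful person would: the job done as asked, in the order asked, and still so for the second after the job is handed in, with the robot touching nothing.
It also fails if it takes over 72 s, if anything falls off the work surface, if the arm or the gripper's body presses on something with over 40 N, if the wrist force passes 120 N, or if a joint passes its speed limit or range.

ROBOT

A 6-joint arm with a two-finger parallel gripper is mounted at the origin on the work surface. World frame = base frame: x ahead of the robot, y to its left, z up, the work surface at z = 0. Lengths are in mm, angles in rad, forces in N, time in s.
With the tool pointing down it reaches from about 350 to 775 mm from the base axis. Payload 5.5 kg.
Tool frame: the origin (TCP) lies on the centre line of the jaws, within the pads' length; the fingertips stand 8 mm ahead of it and the grasp point (between the pads) lies 11 mm behind it (tips_ahead is the distance from the TCP to the fingertips, in mm); z points along the fingers, y is the direction in which the jaws open and shut (so a half turn about z gives the same grasp; the last joint's range is limited). The gripper opens to 85 mm and grips with 20 to 120 N. Pads are 22 mm wide; open, the fingers measure 114 mm over their backs; the gripper's body (76 mm by 85 mm) begins 54 mm behind the grasp point. The pads swing forward as they close: fully open they stand 13 mm farther back than shut.
Start: joints at [-1.474, 0.313, 0.046, 1.304, 0, 1.431], TCP at [134.884, -558.999, 215.523] pointing down, gripper open.
Joint ranges: [-2.76, 2.76], [-0.86, 1.69], [-1.03, 1.26], [-2.2, 2.34], [-1.47, 1.5], [-3.14, 3.14]. Speed limits (rad/s): [2.57, 2.57, 3.14, 3.14, 3.14, 3.14].

INTERFACE

Orientations are given as a unit quaternion [w, x, y, z].
In Python, from station import state, capture, camera_model, close_job, trace, spot_point, tips_ahead gives the robot as it stands. The module is installed in compiled form; this text tells all that it offers.
- The arm moves only by the tool step_arm, never from a script. Its argument "steps" is one flat list of numbers, 7 for each row, row after row: the finger opening in m, from 0 to 0.0854, then the shift along the tool's x, y, z in m, then the turn, a rotation vector about the tool's x, y, z in rad. In form: [fingers, tx, ty, tz, rx, ry, rz, fingers, tx, ty, tz, rx, ry, rz, ...]. A call has 1 to 8 rows; each row shifts and turns the commanded pose from where the row before left it, along the tool's axes as they then stand; what a row does not reach is not made up. A row lasts 1/8 s, in which the tool goes at most 62.5 mm and 10.7 degrees, less where a joint would pass 70% of its speed; a pose out of reach is approached as far as the arm can. A call is refused whole if a number of a shift passes 0.0625 or a number of a turn 0.188, either way. A call with a gripper value outside its range is refused whole. The fingers move at their own pace and stop on an object; "squeeze" is the grip in N (left out, the last holds). Time passes only in rows, so rows that do not move let the fingers close. It gives the time, the measured TCP pose, the force and the opening at its end, in the units of the state.
- state(): the state, without advancing time (a new reading comes with each control period).
- capture(name): name is "scene" or "top" or "wrist"; returns the picture (420x560x3 uint8, red, green, blue); there is no depth.
- camera_model(name): a dict with "K" (3x3 intrinsics, pixels), "extrinsics" (4x4, takes a point from camera to world coordinates). Camera axes: x right, y down, z forward; pixel columns grow to the right and rows downward; lengths in mm; the calibration is good to about 2 mm. A picture is of the moment at which its call begins: read the wrist's pose just before it. camera_model takes no time and is no camera call; for the wrist camera it gives the pose at the moment of the call.
- close_job(): hands the job in, once; it reports no verdict.
Trained networks look in the newest picture that a camera, given by its name, has taken for a name from the list of things; names that differ only in an ending like _2 or _b are one class to them, and where a whole thing is asked for, a point or a joint stands for the part that bears it (a point fixed in the world has none). Each returns a list of dicts, best first, with "score" (0 to 1); they miss things now and then, are a little off and sometimes report something else, mostly with a low value. They report only what shows in the picture. A call takes as long as a camera call. They do not tell look-alikes from the thing itself.
- trace(camera, label): "mask" (420x560 bool, what is visible of it) and "xy" ([column, row] in pixels, amid what is visible of it).
- spot_point(camera, label): "xy" ([column, row] in pixels: a listed point, or the origin of a listed thing).
The state is a dict: "time": time; "joint_positions": joint angles; "qvel": joint speeds; "joint_efforts": joint torques, N m; "tool_pos": TCP position; "ee_rot": TCP orientation; "ft_force": force on the tool from outside, world axes, zero at the start; "torque": the same for the moment, N m; "grip_width": opening from 0.0 (shut) to 1.0 (fully open).
Only numpy, scipy, OpenCV 4.12 (cv2) and the standard library are available. Lean on these libraries where they do the work, as an engineer would, in place of code of your own. Each camera call takes 0.05 s, during which the arm holds its last target.

## Working session

There is one attempt and no reset: what is moved stays moved. The work goes in short steps, Python scripts to look and compute and a tool call to move; the robot and the scene stay as the last step left them, time stands still between calls to the robot, and variables do not carry over. Pictures are saved under pics/ and viewed, and the job is handed in when it is done.

Besides the shell and the picture viewer there is one more tool, called after "Request:" as name(argument=value, ...) on one line, values as JSON. step_arm: Moves the arm, as the interface text tells. Its arguments: {"type":"object","properties":{"steps":{"type":"array"},"squeeze":{"type":"number"}},"required":["steps"]}

```bash
mkdir -p pics; ls
python3 - <<'E'
from station import *
import cv2,numpy as np
s=state();print(s)
print(tips_ahead)
for c in("scene","top","wrist"):
    im=capture(c);cv2.imwrite(f"pics/{c}0.png",im[:,:,::-1])
    m=camera_model(c);print(c,np.array(m["K"]).round(1).tolist(),np.array(m["extrinsics"]).round(3).tolist())
E
```

```text
pics
{'time': 0.0, 'joint_positions': array([-1.47359627e+00,  3.14023237e-01,  4.49710930e-02,  1.30360418e+00,
       -3.79077534e-05,  1.43120535e+00]), 'qvel': array([-2.45509954e-04,  1.82815013e-03,  1.50473154e-03, -6.00375047e-05,
        9.57859532e-04,  9.47027793e-05]), 'joint_efforts': array([ 3.87271484e-04, -4.80622923e+01,  2.98534209e+01,  1.94789824e-02,
       -8.55444841e-05,  1.10518101e-05]), 'tool_pos': array([ 134.81630625, -558.40861122,  214.59268921]), 'ee_rot': array([-9.30190873e-04,  9.92999002e-01,  1.18119078e-01,  7.60647590e-07]), 'ft_force': array([ 0.97766821, -0.13301628, -0.47118428]), 'torque': array([0.04034042, 0.00196892, 0.0114627 ]), 'grip_width': 1.0005984868157143}
8.0
scene [[433.2, 0.0, 285.2], [0.0, 433.2, 203.8], [0.0, 0.0, 1.0]] [[0.299, 0.537, -0.789, 1383.63], [0.954, -0.154, 0.257, -318.225], [0.017, -0.829, -0.559, 676.683], [0.0, 0.0, 0.0, 1.0]]
top [[438.4, 0.0, 279.0], [0.0, 438.4, 214.3], [0.0, 0.0, 1.0]] [[0.012, -0.998, 0.058, 466.137], [-1.0, -0.012, 0.001, -62.684], [-0.001, -0.058, -0.998, 1101.914], [0.0, 0.0, 0.0, 1.0]]
wrist [[369.0, 0.0, 284.1], [0.0, 369.0, 214.5], [0.0, 0.0, 1.0]] [[0.234, -0.922, -0.309, 214.913], [-0.972, -0.223, -0.072, -539.475], [-0.002, 0.318, -0.948, 373.927], [0.0, 0.0, 0.0, 1.0]]
```

View pics/scene0.png

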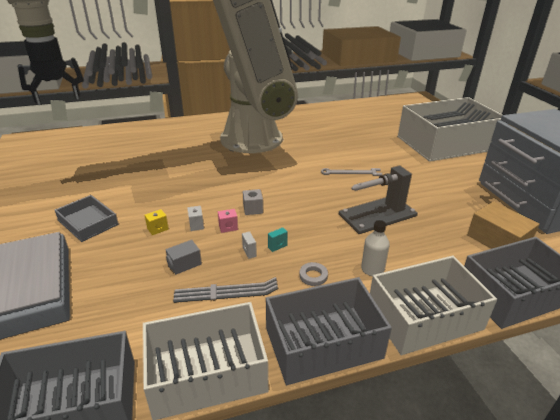

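View pics/top0.png

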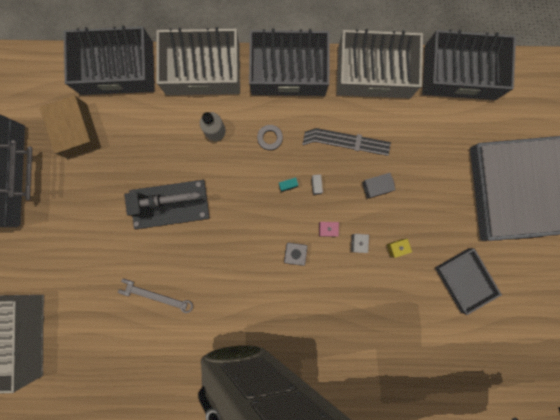

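View pics/wrist0.png

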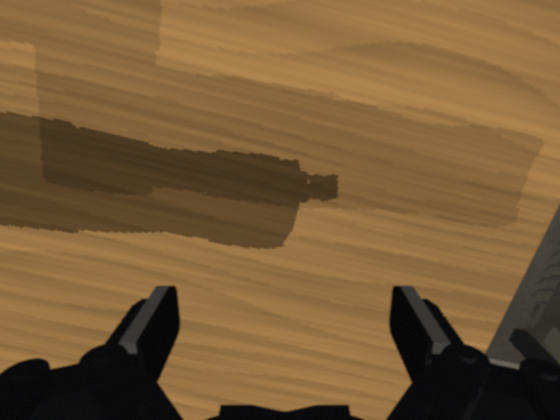

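```bash
cat > h.py <<'E'
from station import *
import cv2,numpy as np
def ray(c,uv,z,m=None):
    m=m or camera_model(c);K=np.array(m["K"]);T=np.array(m["extrinsics"])
    d=T[:3,:3]@np.linalg.solve(K,[uv[0],uv[1],1]);o=T[:3,3]
    return (o+d*(z-o[2])/d[2])
def proj(c,P,m=None):
    m=m or camera_model(c);K=np.array(m["K"]);T=np.array(m["extrinsics"])
    q=K@(T[:3,:3].T@(np.array(P,float)-T[:3,3]));return q[:2]/q[2]
def tri(obs):
    A=[];b=[]
    for m,uv in obs:
        K=np.array(m["K"]);T=np.array(m["extrinsics"])
        d=T[:3,:3]@np.linalg.solve(K,[uv[0],uv[1],1]);d/=np.linalg.norm(d)
        M=np.eye(3)-np.outer(d,d);A.append(M);b.append(M@T[:3,3])
    A=np.vstack(A);b=np.hstack(b);x=np.linalg.lstsq(A,b,rcond=None)[0];return x,np.linalg.norm(A@x-b)
E
python3 - <<'E'
from h import *
Z=dict(rack=0,rod_root=110,rod_tip=110,housing_mid=22,spacer_mid=22,cap_mid=22,solid_block=0)
for l,z in Z.items():
    for c in("top","scene"):
        for r in spot_point(c,l)[:4]:
            print(l,c,round(r["score"],2),np.round(r["xy"],1),ray(c,r["xy"],z).round(1))
print(state()["time"])
E
```

```text
rack top 0.96 [155.4 207.4] [543.7 250.4   0. ]
rack top 0.57 [217.  132.3] [737.2  99.1   0. ]
rack scene 0.61 [390.3 210.3] [538.8 261.8   0. ]
rod_root top 0.75 [138.6 200.2] [551.9 257.8 110. ]
rod_root top 0.28 [358.8 244.6] [ 457.4 -242.3  110. ]
rod_root scene 0.63 [397.  177.1] [545.3 259.  110. ]
rod_tip top 0.84 [200.3 197.2] [560.4 117.8 110. ]
rod_tip top 0.41 [345.8 142.2] [ 690.8 -212.2  110. ]
rod_tip top 0.3 [294.3 254.8] [432.7 -97.  110. ]
rod_tip scene 0.69 [351.6 189. ] [566.4 120.3 110. ]
housing_mid top 0.71 [361.3 244.1] [ 457.9 -264.4   22. ]
housing_mid top 0.58 [327.2 227.7] [ 497.2 -180.4   22. ]
housing_mid top 0.54 [393.  248.4] [ 448.4 -342.2   22. ]
housing_mid scene 0.7 [225.5 221.2] [ 493.2 -186.9   22. ]
housing_mid scene 0.57 [194.  218.1] [ 457.6 -261.6   22. ]
spacer_mid top 0.52 [287.8 183.8] [604.8 -82.1  22. ]
spacer_mid top 0.51 [315.6 181.8] [ 610.6 -151.    22. ]
spacer_mid top 0.32 [154.6 204.2] [550.1 246.4  22. ]
spacer_mid scene 0.94 [276.9 239.6] [601.2 -82.5  22. ]
spacer_mid scene 0.84 [246.5 244.7] [ 599.6 -157.1   22. ]
cap_mid top 0.73 [379.3 186.1] [ 601.8 -308.8   22. ]
cap_mid scene 0.56 [185.6 255.9] [ 599.9 -299.4   22. ]
cap_mid scene 0.39 [374.1 265.9] [752.2 100.   22. ]
solid_block top 0.77 [293.8 253.3] [432.7 -99.5   0. ]
solid_block scene 0.85 [255.  208.1] [425.7 -93.2   0. ]
0.85
```

Run:
```python
import cv2,numpy as np
t=cv2.imread("pics/top0.png");s=cv2.imread("pics/scene0.png")
a=cv2.resize(t[160:265,270:420],(800,560),interpolation=cv2.INTER_CUBIC)
b=cv2.resize(s[180:285,140:300],(800,525),interpolation=cv2.INTER_CUBIC)
cv2.imwrite("pics/a.png",a);cv2.imwrite("pics/b.png",b)
```

```text
(no output)
```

View pics/a.png

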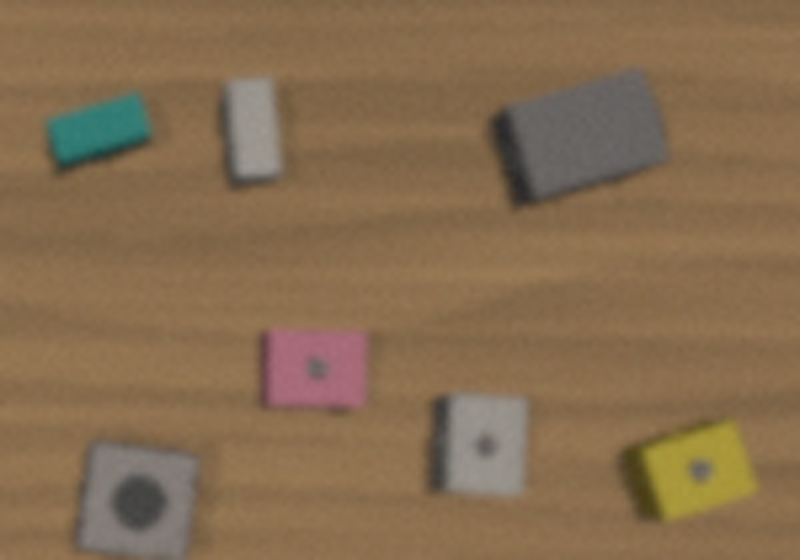

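View pics/b.png

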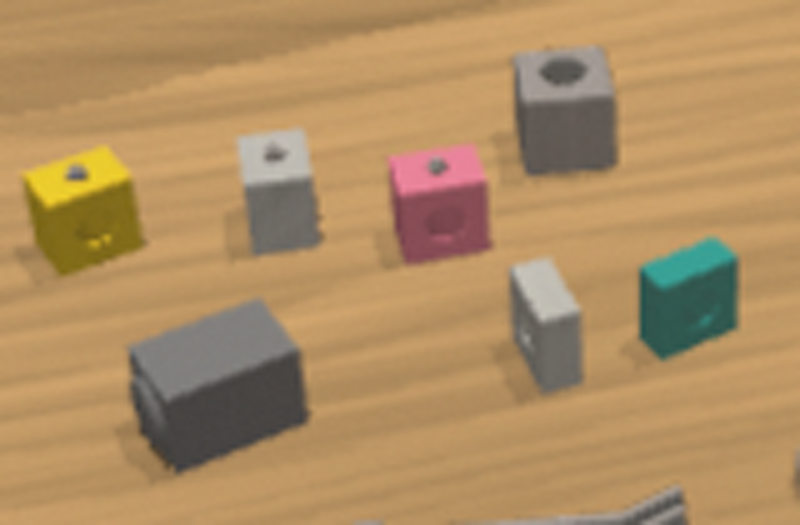

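```bash
cat >> h.py <<'E'
from scipy.spatial.transform import Rotation as Rn
def pose():
    s=state();q=s["ee_rot"];R=Rn.from_quat([q[1],q[2],q[3],q[0]]).as_matrix();return np.array(s["tool_pos"]),R
def Rdown(yaw):
    x=np.array([np.cos(yaw),np.sin(yaw),0]);z=np.array([0,0,-1.]);return np.stack([x,np.cross(z,x),z],1)
def plan(P1,yawdeg,n,w,start=None):
    """rows from measured pose (or start=(P,yawdeg)) to P1,yaw; assumes shift then turn"""
    if start is None: P0,R0=pose()
    else: P0,R0=np.array(start[0],float),Rdown(np.radians(start[1]))
    P1=np.array(P1,float);R1=Rdown(np.radians(yawdeg))
    rv=Rn.from_matrix(R0.T@R1).as_rotvec();out=[];P=P0.copy();R=R0
    for i in range(n):
        t=P0+(P1-P0)*(i+1)/n
        d=np.round(R.T@(t-P)/1000,4);r=np.round(rv/n,4)
        out.append([w]+d.tolist()+r.tolist());P=P+R@d*1000;R=R@Rn.from_rotvec(r).as_matrix()
    print(",".join(f"{v:g}" for o in out for v in o));return out
E
python3 - <<'E'
from h import *
plan([458,-255,200],90,8,0.0854)
E
```

```text
0.0854,0.0482,-0.0275,0.0019,0,0,-0.1667,0.0854,0.052,-0.0191,0.002,0,0,-0.1667,0.0854,0.0545,-0.0101,0.0019,0,0,-0.1667,0.0854,0.0555,-0.001,0.002,0,0,-0.1667,0.0854,0.0548,0.0082,0.0019,0,0,-0.1667,0.0854,0.0528,0.0172,0.0019,0,0,-0.1667,0.0854,0.0491,0.0257,0.002,0,0,-0.1667,0.0854,0.0442,0.0335,0.0019,0,0,-0.1667
```

Request:
step_arm(steps=[0.0854,0.0482,-0.0275,0.002,0,0,-0.167,0.0854,0.052,-0.019,0.002,0,0,-0.167,0.0854,0.0545,-0.01,0.002,0,0,-0.167,0.0854,0.0555,-0.001,0.002,0,0,-0.167,0.0854,0.055,0.008,0.002,0,0,-0.167,0.0854,0.053,0.017,0.002,0,0,-0.167,0.0854,0.049,0.0255,0.002,0,0,-0.167,0.0854,0.044,0.0335,0.002,0,0,-0.167])

```text
time: 1.85
tool_pos: [458.7, -253.2, 199.7]
ee_rot: [0.0, 0.704, 0.71, -0.0]
ft_force: [1.4, 0.4, 0.2]
grip_width: 1.002
```

Run:
```python
from h import *
P,R=pose();print(P,R.round(3).tolist())
m=camera_model("wrist")
im=capture("wrist");cv2.imwrite("pics/w1.png",im[:,:,::-1])
for l in("housing_mid",):
    for r in spot_point("wrist",l): print(l,r["score"],r["xy"],ray("wrist",r["xy"],22,m))
s=state();print(s["time"],s["qvel"].round(3),s["ft_force"])
```

```text
[ 458.67027679 -253.19745364  199.72669689] [[-0.007, 1.0, 0.001], [1.0, 0.007, -0.001], [-0.001, 0.001, -1.0]]
housing_mid 0.84 [284.7, 186.8] [ 459.86537408 -256.56109497   22.        ]
housing_mid 0.61 [276.4, 279.8] [ 452.12021855 -354.52238518   22.        ]
housing_mid 0.56 [328.7, 106.6] [ 497.8886036  -183.95708392   22.        ]
1.95 [-0.073 -0.012 -0.014  0.007 -0.045  0.035] [-0.72852376 -0.3456458  -0.45474465]
```

View pics/w1.png

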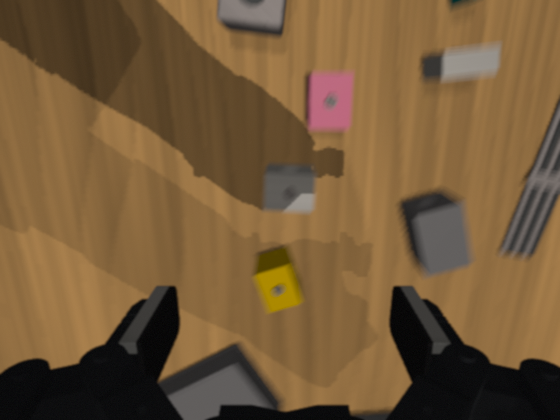

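Run:
```python
from h import *
P,R=pose();print(P,R.round(3).tolist())
m=camera_model("wrist")
im=capture("wrist");cv2.imwrite("pics/w2.png",im[:,:,::-1])
for l in("housing_mid","spacer_mid","cap_mid"):
    for r in spot_point("wrist",l)[:3]: print(l,r["score"],r["xy"],ray("wrist",r["xy"],22,m))
cv2.imwrite("pics/w2c.png",cv2.resize(im[150:230,230:350,::-1],None,fx=6,fy=6,interpolation=cv2.INTER_CUBIC))
cv2.imwrite("pics/w2d.png",cv2.resize(im[30:290,380:510,::-1],None,fx=2.3,fy=2.3,interpolation=cv2.INTER_CUBIC))
import pickle;pickle.dump(m,open("m2.pkl","wb"))
print(np.array(m["extrinsics"]).round(3).tolist(),state()["time"])
```

```text
[ 460.29714396 -250.86278862  199.35599316] [[-0.011, 1.0, 0.001], [1.0, 0.011, 0.001], [0.001, 0.001, -1.0]]
housing_mid 0.89 [325.7, 107.5] [ 496.74298195 -181.96951866   22.        ]
housing_mid 0.73 [283.3, 190.5] [ 460.31143517 -257.42664776   22.        ]
spacer_mid 0.55 [455.4, 71.3] [ 605.85801544 -151.18231106   22.        ]
cap_mid 0.69 [430.4, 238.8] [ 605.47357243 -304.96335787   22.        ]
[[1.0, 0.01, 0.005, 459.673], [0.011, -0.949, -0.316, -169.026], [0.001, 0.316, -0.949, 358.519], [0.0, 0.0, 0.0, 1.0]] 2.15
```

View pics/w2c.png

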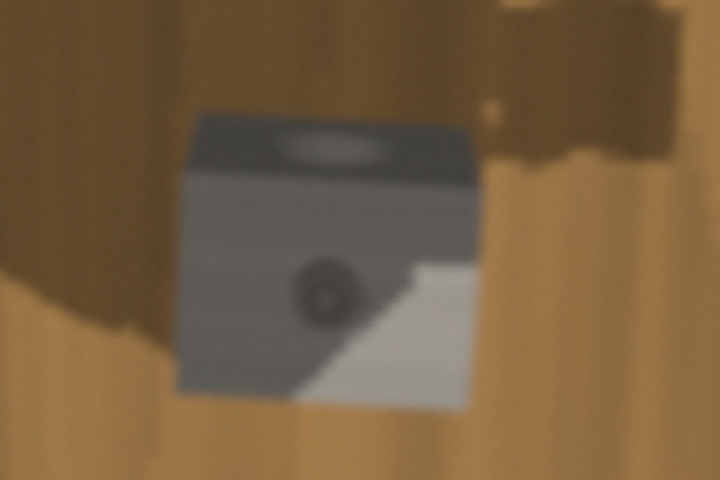

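View pics/w2d.png

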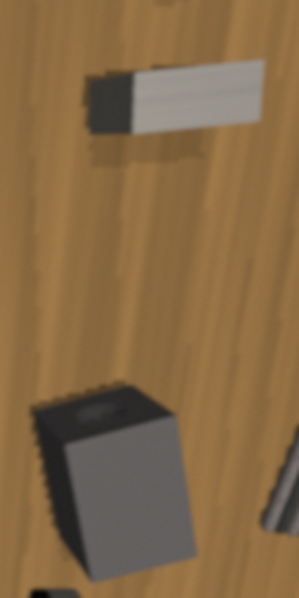

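Run:
```python
from h import *
import pickle;m=pickle.load(open("m2.pkl","rb"))
C=dict(H=(np.array([(184,172),(481,187),(467,408),(177,393)])/6+[230,150]),
S=np.array([(134,73),(265,60),(261,121),(134,133)])/2.3+[380,30],
C=np.array([(66,444),(176,416),(197,555),(93,580)])/2.3+[380,30])
for k,c in C.items():
    p=np.array([ray("wrist",u,44,m) for u in c])[:,:2]
    w=(p[1]+p[2]-p[0]-p[3])/2; l=(p[0]+p[1]-p[2]-p[3])/2
    print(k,p.mean(0).round(1),"w",np.linalg.norm(w).round(1),"l",np.linalg.norm(l).round(1),"yaw from w",np.degrees(np.arctan2(w[1],w[0])).round(1)+90,"from l",np.degrees(np.arctan2(l[1],l[0])).round(1))
print(state()["tool_pos"],state()["qvel"].round(4))
```

```text
H [ 461.5 -259.1] w 43.4 l 33.9 yaw from w 87.5 from l 88.0
S [ 605.1 -152.9] w 44.3 l 19.7 yaw from w 95.8 from l 97.5
C [ 604.1 -304.9] w 43.2 l 62.7 yaw from w 106.1 from l 106.9
[ 456.90534652 -254.96257985  199.48819112] [-0.0211 -0.0039 -0.0034 -0.0002  0.0041 -0.001 ]
```

Run:
```python
from h import *
print(state()["tool_pos"])
plan([460,-259.5,100],87.7,4,0.0854)
```

```text
[ 456.90534652 -254.96257985  199.48819112]
0.0854,-0.0011,0.0008,0.0249,-0.0001,0.0001,0.0102,0.0854,-0.0012,0.0008,0.0248,-0.0001,0.0001,0.0102,0.0854,-0.0011,0.0008,0.0249,-0.0001,0.0001,0.0102,0.0854,-0.0011,0.0008,0.0249,-0.0001,0.0001,0.0102
```

Request:
step_arm(steps=[0.0854,-0.001,0.001,0.035,0,0,0.02,0.0854,-0.001,0.001,0.03,0,0,0.02,0.0854,-0.002,0,0.02,0,0,0,0.0854,0,0,0.01,0,0,0])

```text
time: 2.65
tool_pos: [457.8, -259.5, 103.5]
ee_rot: [-0.001, 0.722, 0.692, -0.0]
ft_force: [-0.2, -1.0, -0.8]
grip_width: 1.003
```

Run:
```python
from h import *
P,R=pose();print(P,R.round(3).tolist())
m=camera_model("wrist")
im=capture("wrist");cv2.imwrite("pics/w3.png",im[:,:,::-1])
import pickle;pickle.dump(m,open("m3.pkl","wb"))
print(proj("wrist",[461,-259,22],m),state()["time"],state()["tool_pos"],state()["qvel"].round(3))
```

```text
[ 457.79527252 -259.48905817  103.48984544] [[0.041, 0.999, -0.001], [0.999, -0.041, 0.001], [0.001, -0.001, -1.0]]
[288.20058204 215.84050825] 2.7 [ 457.69992728 -259.0532089   102.7842349 ] [ 0.01  -0.011  0.024  0.039  0.001 -0.003]
```

View pics/w3.png

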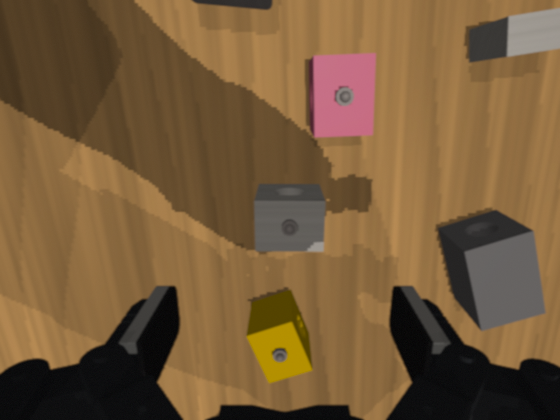

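Run:
```python
from h import *
import pickle;m=pickle.load(open("m3.pkl","rb"))
p=np.array([ray("wrist",u,44,m) for u in [(255,200),(325,200),(324,251),(254,250)]])[:,:2];print(p.mean(0),p)
```

```text
[ 461.63898461 -258.2522187 ] [[ 441.01682063 -240.42129224]
 [ 484.13767646 -242.20394702]
 [ 483.26601697 -276.47285687]
 [ 438.13542437 -273.91077866]]
```

Request:
step_arm(steps=[0.0854,0,0.002,0.035,0,0,0,0.0854,0,0.0015,0.03,0,0,0,0.0854,0,0,0.018,0,0,0,0.0854,0,0,0.006,0,0,0,0.04,0,0,0,0,0,0,0.035,0,0,0,0,0,0,0.035,0,0,0,0,0,0], squeeze=40)

```text
time: 3.58
tool_pos: [463.6, -259.5, 16.8]
ee_rot: [0.001, 0.72, 0.694, 0.0]
ft_force: [-0.6, 0.4, 3.3]
grip_width: 0.499
```

Request:
step_arm(steps=[0.03,0,0,0,0,0,0,0.03,0,0,0,0,0,0])

```text
time: 3.82
tool_pos: [463.6, -259.4, 16.8]
ee_rot: [0.001, 0.72, 0.694, -0.0]
ft_force: [-1.5, -0.3, 6.0]
grip_width: 0.501
```

Run:
```python
from h import *
s=state();print(s["tool_pos"],s["ft_force"],s["grip_width"],s["qvel"].round(3),s["time"])
print(tips_ahead)
cv2.imwrite("pics/w4.png",capture("wrist")[:,:,::-1])
```

```text
[ 463.62381329 -259.43937152   16.82099025] [-1.46670231 -0.2894172   6.04250622] 0.5007118685184357 [ 0.    -0.001 -0.002  0.    -0.001 -0.   ] 3.825
8.0
```

View pics/w4.png

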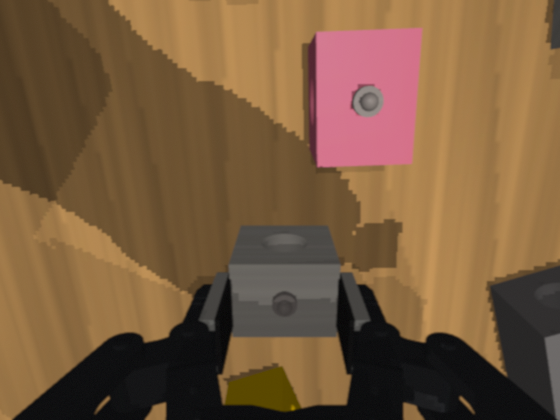

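Request:
step_arm(steps=[0.03,0,0,-0.02,0,0,0,0.03,0,0,-0.05,0,0,0,0.03,0.01,0,-0.05,0,0,0])

```text
time: 4.25
tool_pos: [462.8, -248.6, 136.4]
ee_rot: [-0.0, 0.721, 0.693, -0.0]
ft_force: [0.2, -0.4, -0.8]
grip_width: 0.502
```

Run:
```python
from h import *
s=state();print(s["tool_pos"],s["ft_force"],s["grip_width"],s["time"])
plan([563,112,210],95,8,0.03)
```

```text
[ 462.77730696 -248.61384429  136.41741145] [ 0.19512352 -0.37588961 -0.76026081] 0.5016701310686629 4.25
0.03,0.0455,0.0108,-0.0092,-0.0001,-0.0001,-0.0158,0.03,0.0454,0.0114,-0.0092,-0.0001,-0.0001,-0.0158,0.03,0.0452,0.0122,-0.0092,-0.0001,-0.0001,-0.0158,0.03,0.0449,0.0129,-0.0092,-0.0001,-0.0001,-0.0158,0.03,0.0448,0.0137,-0.0092,-0.0001,-0.0001,-0.0158,0.03,0.0445,0.0143,-0.0092,-0.0001,-0.0001,-0.0158,0.03,0.0443,0.015,-0.0092,-0.0001,-0.0001,-0.0158,0.03,0.0441,0.0157,-0.0092,-0.0001,-0.0001,-0.0158
```

Request:
step_arm(steps=[0.03,0.035,0.009,-0.01,0,0,-0.016,0.03,0.055,0.0135,-0.01,0,0,-0.016,0.03,0.055,0.0145,-0.01,0,0,-0.016,0.03,0.055,0.0155,-0.01,0,0,-0.016,0.03,0.055,0.0165,-0.01,0,0,-0.016,0.03,0.05,0.016,-0.01,0,0,-0.016,0.03,0.035,0.0125,-0.01,0,0,-0.016,0.03,0.018,0.0055,-0.004,0,0,-0.016])

```text
time: 5.25
tool_pos: [561.8, 112.8, 209.8]
ee_rot: [0.0, 0.673, 0.739, 0.0]
ft_force: [-0.2, -0.8, -1.1]
grip_width: 0.501
```

Request:
step_arm(steps=[0.03,0,0,0,0,0,0,0.03,0,0,0,0,0,0,0.03,0,0,0,0,0,0])

```text
time: 5.62
tool_pos: [561.2, 109.5, 209.1]
ee_rot: [-0.0, 0.675, 0.738, -0.0]
ft_force: [-0.4, 0.6, -2.0]
grip_width: 0.503
```

Run:
```python
from h import *
P,R=pose();print(P,R.round(3).tolist())
m=camera_model("wrist")
im=capture("wrist");cv2.imwrite("pics/w5.png",im[:,:,::-1])
import pickle;pickle.dump(m,open("m5.pkl","wb"))
print(state()["time"],state()["tool_pos"],state()["qvel"].round(3))
for l in("rod_tip","rod_root"):
    for r in spot_point("wrist",l)[:3]: print(l,r["score"],r["xy"],ray("wrist",r["xy"],110,m))
```

```text
[561.18322317 109.52510531 209.11484586] [[-0.088, 0.996, -0.001], [0.996, 0.088, -0.0], [-0.0, -0.001, -1.0]]
5.675 [561.2634656  109.58599589 209.2245709 ] [0.003 0.    0.006 0.001 0.001 0.001]
rod_tip 0.88 [294.0, 195.6] [567.86027385 120.16729262 110.        ]
rod_tip 0.19 [285.5, 277.6] [567.63409531  53.34352053 110.        ]
```

View pics/w5.png

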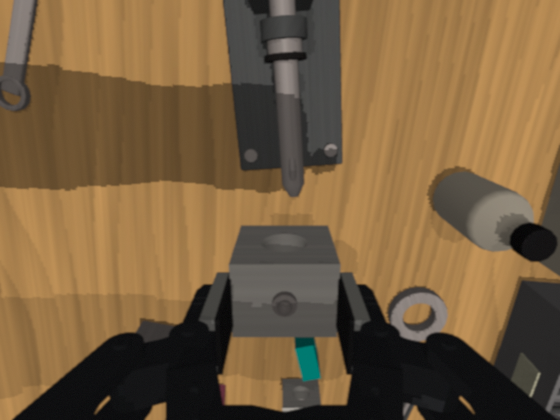

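Run:
```python
import cv2
im=cv2.imread("pics/w5.png")[0:205,220:350]
cv2.imwrite("pics/w5c.png",cv2.resize(im,None,fx=2.9,fy=2.9,interpolation=cv2.INTER_CUBIC))
```

```text
(no output)
```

View pics/w5c.png

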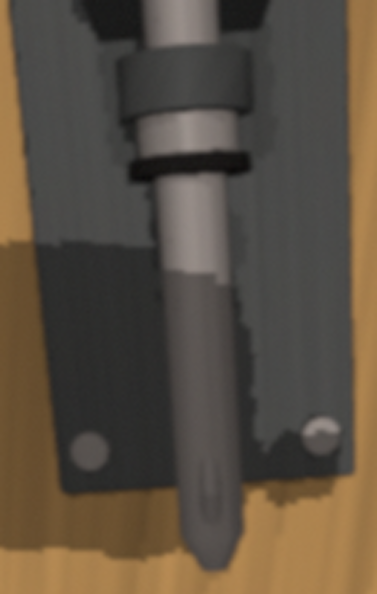

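Run:
```python
from h import *
import pickle;m=pickle.load(open("m5.pkl","rb"))
f=lambda a,b,z=110:ray("wrist",(a/2.9+220,b/2.9),z,m).round(1)
pts=[f(181.5,20),f(191,190),f(196,260),f(208,450),f(213,570),f(211.5,528)]
for p in pts: print(p)
p=np.array(pts)[:4,:2];k=np.polyfit(p[:,1],p[:,0],1);print(k,"yaw",90-np.degrees(np.arctan(k[0])), "x at y=120",np.polyval(k,120),np.polyval(k,p[:,1])-p[:,0])
print("buffer top z124",f(190,152,124),f(190,178,124),"side z110",f(131,172),f(249,160), "z96", f(190,178,96))
print(np.array(m["extrinsics"])[:3,3],pose()[0])
```

```text
[549.1 240.5 110. ]
[554.2 207.  110. ]
[556.6 192.3 110. ]
[563.4 149.2 110. ]
[567.5 119.4 110. ]
[566.1 130.1 110. ]
[-1.56902997e-01  5.86774116e+02] yaw 98.91717781080301 x at y=120 567.9457565021992 [-0.06105461  0.09519578  0.00166983 -0.035811  ]
buffer top z124 [553.3 213.5 124. ] [553.8 208.4 124. ] side z110 [540.5 209.5 110. ] [566.4 214.3 110. ] z96 [553.7 210.4  96. ]
[554.53896124 191.25954984 368.18720841] [561.44420962 109.8709803  209.3761394 ]
```

```bash
python3 - <<'E'
from h import *
import pickle;m=pickle.load(open("m5.pkl","rb"))
g=lambda u,z:ray("wrist",u,z,m)[:2]
for a,b in [((229.6,62),(241.4,169)),((339,10),(341,160)),((242,169),(341,163))]:
    A,B=g(a,12),g(b,12);d=A-B;print(A.round(1),B.round(1),np.degrees(np.arctan2(d[1],d[0])).round(1))
# top cam check
for z in(110,):
    print(ray("top",(200.3,197.2),z))
E
python3 - <<'E'
import cv2
im=cv2.imread("pics/top0.png")[170:240,115:220]
cv2.imwrite("pics/tc.png",cv2.resize(im,None,fx=7.5,fy=7.5,interpolation=cv2.INTER_CUBIC))
E
```

```text
[503.6 211.4] [519.1 115.5] 99.2
[595.5 261. ] [614.9 132.8] 98.6
[519.7 115.6] [615.3 129.9] -171.5
[560.4287199  117.83978216 110.        ]
```

View pics/tc.png

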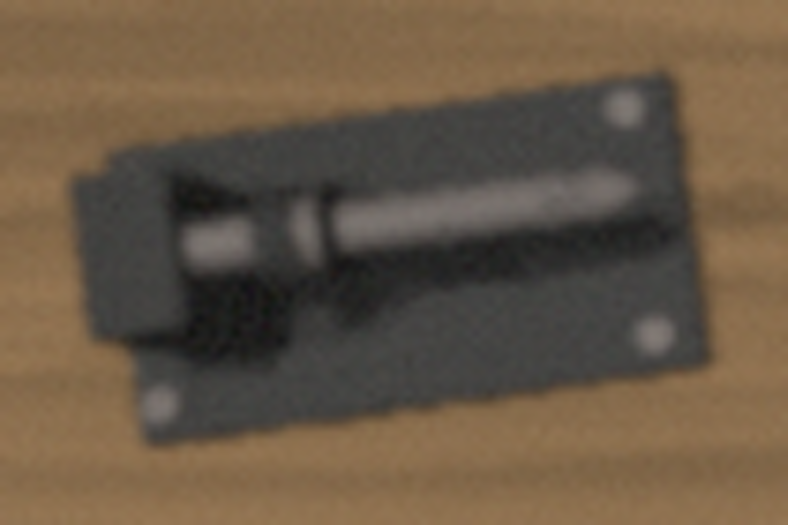

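```bash
python3 - <<'E'
from h import *
import pickle;m=pickle.load(open("m5.pkl","rb"))
P=np.array([561.25,109.55,209.15]);_,R=pose();print(R.round(4).tolist())
for x in(17,-17):
  for y in(-22,22):
    for dz in (27.2,):
      print(x,y,proj("wrist",P+R@np.array([x,y,-dz]),m).round(1))
print("bore",proj("wrist",P+R@np.array([17,0,-5.2]),m),proj("wrist",P+R@np.array([17,0,-14.7]),m))
E
python3 - <<'E'
import cv2
im=cv2.imread("pics/w5.png")[215:345,220:350]
cv2.imwrite("pics/w5d.png",cv2.resize(im,None,fx=4.5,fy=4.5,interpolation=cv2.INTER_CUBIC))
E
```

```text
[[-0.0884, 0.9961, -0.0002], [0.9961, 0.0884, -0.0002], [-0.0002, -0.0003, -1.0]]
17 -22 [227.3 264.6]
17 22 [338.8 264.5]
-17 -22 [231.3 337.2]
-17 22 [335.1 337.1]
bore [283.20345809 242.80910521] [283.14518999 251.49007562]
```

View pics/w5d.png

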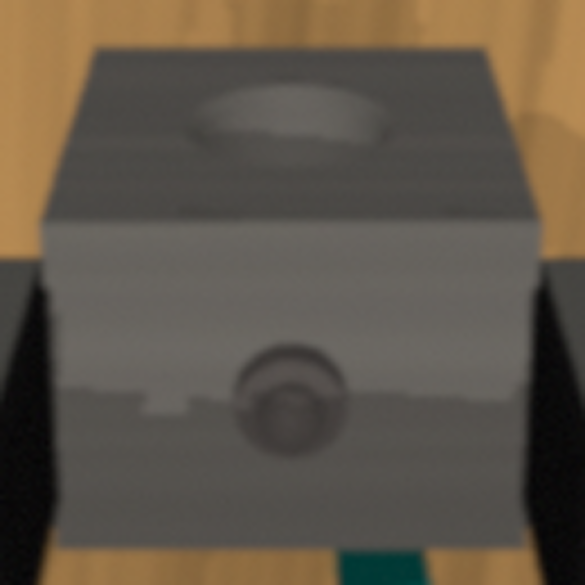

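Run:
```python
from h import *
plan([571.8,89.8,104.8],98.9,4,0.03)
```

```text
0.03,-0.0052,0.0021,0.0261,-0.0001,0,-0.0167,0.03,-0.0053,0.0021,0.0262,-0.0001,0,-0.0167,0.03,-0.0053,0.002,0.0261,-0.0001,0,-0.0167,0.03,-0.0053,0.0018,0.0262,-0.0001,0,-0.0167
```

Request:
step_arm(steps=[0.03,-0.015,0.002,0.01,0,0,-0.017,0.03,-0.006,0.002,0.035,0,0,-0.017,0.03,0,0.002,0.035,0,0,-0.017,0.03,0,0.002,0.018,0,0,-0.017,0.03,0,0,0.0065,0,0,0,0.03,0,0,0,0,0,0,0.03,0,0,0,0,0,0])

```text
time: 6.65
tool_pos: [572.3, 90.7, 106.1]
ee_rot: [0.001, 0.649, 0.761, 0.001]
ft_force: [0.1, -0.2, -1.3]
grip_width: 0.502
```

Run:
```python
from h import *
P,R=pose();print(P,R.round(4).tolist())
m=camera_model("wrist")
im=capture("wrist");cv2.imwrite("pics/w6.png",im[:,:,::-1])
s=state();print(s["time"],s["tool_pos"],s["qvel"].round(3),s["ft_force"])
u=np.array([-0.155,0.988,0]);T=np.array([567.2,119.4,110])
d=np.array(s["tool_pos"])-T;print("along",d@u,"lat(+x side)",d@[.988,.155,0],"z",d[2]+5.2)
```

```text
[572.26774139  90.73982621 106.12601096] [[-0.1571, 0.9876, 0.0019], [0.9876, 0.1571, -0.0001], [-0.0004, 0.0019, -1.0]]
6.7 [572.28887684  90.79680727 106.17611091] [ 0.003 -0.001 -0.003 -0.001  0.002 -0.   ] [ 0.44046121  0.44162222 -2.05375888]
along -29.048730331282606 lat(+x side) 0.594315439136256 z 1.3761109141035748
```

View pics/w6.png

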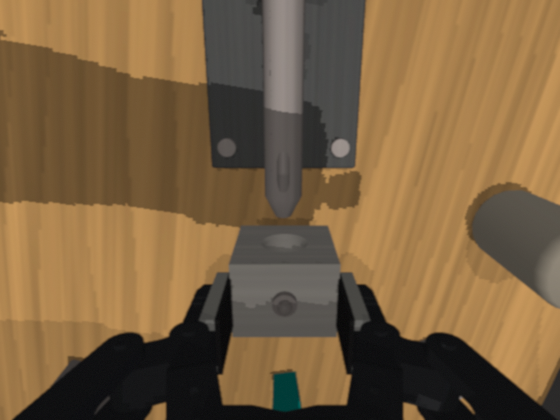

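Request:
step_arm(steps=[0.03,0.006,-0.0005,0.0013,0,0,0,0.03,0.006,0,0,0,0,0,0.03,0.005,0,0,0,0,0,0.03,0,0,0,0,0,0])

```text
time: 7.2
tool_pos: [568.2, 108.1, 103.7]
ee_rot: [0.0, 0.649, 0.761, -0.0]
ft_force: [0.4, -0.5, -1.2]
grip_width: 0.502
```

Request:
step_arm(steps=[0.03,0.003,0,0,0,0,0,0.03,0.003,0,0,0,0,0,0.03,0.003,0,0,0,0,0])

```text
time: 7.58
tool_pos: [566.9, 116.5, 103.6]
ee_rot: [0.0, 0.649, 0.761, -0.0]
ft_force: [0.2, -0.3, -1.2]
grip_width: 0.498
```

Request:
step_arm(steps=[0.03,0.004,0,-0.0012,0,0,0,0.03,0.004,0,0,0,0,0,0.03,0.004,0,0,0,0,0])

```text
time: 7.95
tool_pos: [565.5, 128.4, 105.4]
ee_rot: [0.001, 0.649, 0.761, 0.0]
ft_force: [0.7, -0.9, 2.2]
grip_width: 0.499
```

Request:
step_arm(steps=[0.03,0.005,0,0,0,0,0,0.03,0.005,0,0,0,0,0,0.03,0.005,0,0,0,0,0])

```text
time: 8.32
tool_pos: [562.7, 143.4, 105.0]
ee_rot: [0.0, 0.649, 0.761, -0.0]
ft_force: [0.3, -2.3, 1.9]
grip_width: 0.502
```

Request:
step_arm(steps=[0.03,0.006,0,0,0,0,0,0.03,0.007,0,0,0,0,0,0.03,0.007,0,0,0,0,0,0.03,0.007,0,0,0,0,0,0.03,0.006,0,0,0,0,0,0.03,0.004,0,0,0,0,0,0.03,0.002,0,0,0,0,0])

```text
time: 9.2
tool_pos: [556.4, 181.9, 104.8]
ee_rot: [-0.0, 0.649, 0.761, -0.0]
ft_force: [-0.1, 0.8, -1.3]
grip_width: 0.502
```

Run:
```python
from h import *
s=state();print(s["time"],s["tool_pos"],s["qvel"].round(3),s["ft_force"])
u=np.array([-0.155,0.988,0]);T=np.array([567.2,119.4,110])
d=np.array(s["tool_pos"])-T;print("along",d@u,"lat(+x side)",d@[.988,.155,0],"z",d[2]+5.2)
im=capture("wrist");cv2.imwrite("pics/w7.png",im[:,:,::-1])
```

```text
9.2 [556.37032176 181.88411046 104.76373252] [ 0.022  0.004  0.006  0.003 -0.001  0.027] [-0.14293488  0.77679188 -1.34925668]
along 63.41290126497569 lat(+x side) -1.014684983899219 z -0.03626747866796887
```

View pics/w7.png

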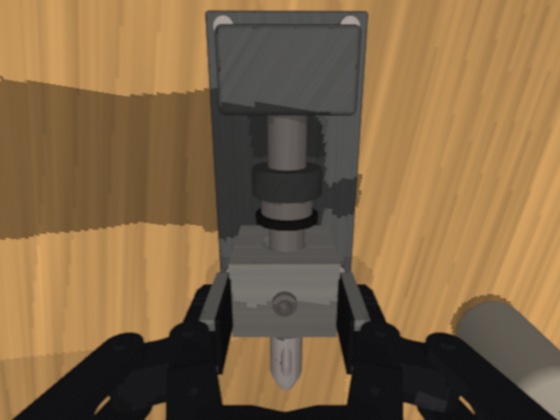

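Request:
step_arm(steps=[0.03,0.003,0.0005,0,0,0,0,0.0854,0,0,0,0,0,0,0.0854,0,0,0,0,0,0,0.0854,0,0,0,0,0,0,0.0854,0,0,0,0,0,0])

```text
time: 9.88
tool_pos: [556.7, 184.5, 105.0]
ee_rot: [0.0, 0.649, 0.761, 0.0]
ft_force: [0.6, -0.5, -0.8]
grip_width: 1.004
```

Run:
```python
from h import *
s=state();print(s["time"],s["tool_pos"],s["grip_width"],s["ft_force"])
plan([605,-155,110],96.5,7,0.0854,start=([555.5,185,190],98.9))
im=capture("wrist");cv2.imwrite("pics/w8.png",im[:,:,::-1])
```

```text
9.875 [556.65809523 184.52226623 104.97297311] 1.0038849279848383 [ 0.56093549 -0.49691363 -0.83654479]
0.0854,-0.0491,-0.0005,0.0114,0,0,0.006,0.0854,-0.0491,-0.0003,0.0115,0,0,0.006,0.0854,-0.049,0.0001,0.0114,0,0,0.006,0.0854,-0.0491,0.0004,0.0114,0,0,0.006,0.0854,-0.0491,0.0006,0.0114,0,0,0.006,0.0854,-0.0491,0.0009,0.0115,0,0,0.006,0.0854,-0.0491,0.0013,0.0114,0,0,0.006
```

View pics/w8.png

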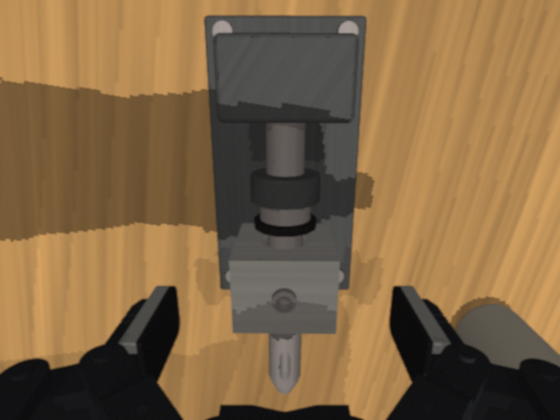

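Request:
step_arm(steps=[0.0854,0,0,-0.035,0,0,0,0.0854,0,0,-0.05,0,0,0,0.0854,-0.045,0,0.005,0,0,0.01,0.0854,-0.06,0,0.01,0,0,0.01,0.0854,-0.06,0,0.01,0,0,0.01,0.0854,-0.06,0,0.015,0,0,0.01,0.0854,-0.055,0.001,0.02,0,0,0,0.0854,-0.04,0.001,0.02,0,0,0])

```text
time: 10.92
tool_pos: [601.8, -134.9, 109.5]
ee_rot: [0.0, 0.665, 0.747, 0.0]
ft_force: [-0.5, 0.4, -0.0]
grip_width: 1.002
```

Request:
step_arm(steps=[0.0854,-0.02,0.001,0,0,0,0,0.0854,0,0,0,0,0,0,0.0854,0,0,0,0,0,0,0.0854,0,0,0,0,0,0])

```text
time: 11.42
tool_pos: [605.2, -150.5, 110.8]
ee_rot: [0.0, 0.663, 0.748, 0.0]
ft_force: [0.0, -0.6, -0.3]
grip_width: 0.999
```

Run:
```python
from h import *
P,R=pose();print(P,R.round(3).tolist())
m=camera_model("wrist")
im=capture("wrist");cv2.imwrite("pics/w9.png",im[:,:,::-1])
import pickle;pickle.dump(m,open("m9.pkl","wb"))
s=state();print(s["time"],s["tool_pos"],s["qvel"].round(3))
```

```text
[ 605.2276097  -150.4800337   110.77829086] [[-0.12, 0.993, 0.001], [0.993, 0.12, -0.0], [-0.0, 0.001, -1.0]]
11.475 [ 605.2229893  -150.57012586  110.67868623] [-0.004  0.003 -0.002 -0.002 -0.003 -0.003]
```

View pics/w9.png

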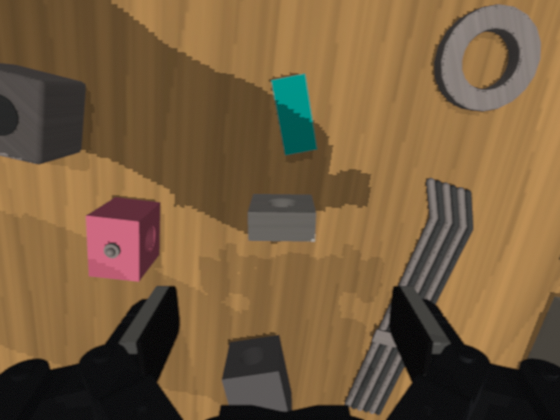

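Run:
```python
from h import *
import pickle;m=pickle.load(open("m9.pkl","rb"))
p=np.array([ray("wrist",u,44,m) for u in [(249,212),(316,212),(315,241),(249,240)]])[:,:2];print(p.mean(0),p.round(1).tolist())
P,R=pose()
for u in [(430,180),(430,215),(415,240),(405,265),(395,285)]:
    print(u,(R.T@(ray("wrist",u,12,m)-P)).round(0))
print((R.T@(np.r_[p.mean(0),22]-P)).round(1))
```

```text
[ 604.85411408 -152.39414321] [[582.4, -145.1], [625.3, -140.0], [627.6, -160.0], [584.2, -164.5]]
(430, 180) [ 22. 105.  99.]
(430, 215) [ -5. 108.  99.]
(415, 240) [-25.  99.  99.]
(405, 265) [-45.  94.  99.]
(395, 285) [-63.  88.  99.]
[-1.7 -0.7 88.7]
```

Request:
step_arm(steps=[0.0854,-0.001,-0.0005,0.035,0,0,0,0.0854,-0.001,0,0.033,0,0,0,0.0854,0,0,0.02,0,0,0,0.0854,0,0,0.008,0,0,0,0.04,0,0,0,0,0,0,0.03,0,0,0,0,0,0,0.03,0,0,0,0,0,0,0.03,0,0,0,0,0,0], squeeze=40)

```text
time: 12.48
tool_pos: [605.8, -154.4, 15.4]
ee_rot: [0.001, 0.664, 0.748, 0.001]
ft_force: [0.5, 0.9, 6.2]
grip_width: 0.5
```

Request:
step_arm(steps=[0.03,0,0,0,0,0,0])

```text
time: 12.6
tool_pos: [605.8, -154.4, 15.4]
ee_rot: [0.001, 0.664, 0.748, 0.001]
ft_force: [-0.1, 0.4, 5.7]
grip_width: 0.503
```

Run:
```python
from h import *
s=state();print(s["time"],s["tool_pos"],s["grip_width"],s["ft_force"],s["qvel"].round(3))
im=capture("wrist");cv2.imwrite("pics/w10.png",im[:,:,::-1])
P,R=pose();print(R.round(3).tolist())
```

```text
12.6 [ 605.8063579  -154.44319745   15.39882439] 0.5030658118887202 [-0.13614458  0.3829471   5.67513074] [ 0.     0.001  0.001 -0.     0.     0.001]
[[-0.118, 0.993, 0.003], [0.993, 0.118, -0.001], [-0.001, 0.003, -1.0]]
```

View pics/w10.png

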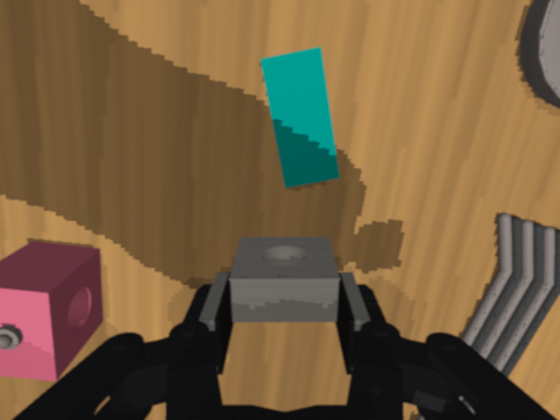

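Request:
step_arm(steps=[0.03,0,0,-0.02,0,0,0,0.03,0,0,-0.04,0,0,0,0.03,0.01,0,-0.03,0,0,0])

```text
time: 13.02
tool_pos: [603.7, -144.7, 105.2]
ee_rot: [0.0, 0.665, 0.747, 0.0]
ft_force: [-0.2, 0.7, -2.1]
grip_width: 0.502
```

Run:
```python
from h import *
plan([571.8,89.8,104.4],98.9,5,0.03)
```

```text
0.03,0.0473,-0.0009,0.0001,0.0001,0.0001,-0.0077,0.03,0.0473,-0.0005,0.0002,0.0001,0.0001,-0.0077,0.03,0.0474,-0.0001,0.0001,0.0001,0.0001,-0.0077,0.03,0.0473,0.0003,0.0002,0.0001,0.0001,-0.0077,0.03,0.0473,0.0006,0.0001,0.0001,0.0001,-0.0077
```

Request:
step_arm(steps=[0.03,0.045,-0.001,0,0,0,-0.008,0.03,0.055,-0.0005,0,0,0,-0.008,0.03,0.055,0,0,0,0,-0.008,0.03,0.045,0.0005,0,0,0,-0.008,0.03,0.025,0.0005,0,0,0,-0.007,0.03,0.009,0,0,0,0,0,0.03,0.002,0,0,0,0,0,0.03,0,0,0,0,0,0])

```text
time: 14.02
tool_pos: [571.8, 88.9, 103.8]
ee_rot: [0.0, 0.65, 0.76, -0.0]
ft_force: [0.4, 0.1, -0.6]
grip_width: 0.503
```

```bash
cat >> h.py <<'E'
def along(dz):
    s=state()
    u=np.array([-0.155,0.988,0]);T=np.array([567.2,119.4,110]);d=np.array(s["tool_pos"])-T
    print("t",s["time"],"along",round(d@u,2),"lat(+y tool)",round(d@[.988,.155,0],2),"z",round(d[2]+dz,2),"F along",round(float(np.array(s["ft_force"])@u),2),np.round(s["ft_force"],1),s["tool_pos"].round(1),s["qvel"].round(3))
E
python3 - <<'E'
from h import *
along(6.6)
im=capture("wrist");cv2.imwrite("pics/w11.png",im[:,:,::-1])
along(6.6)
P,R=pose();print(R.round(3).tolist())
E
```

```text
t 14.025 along -30.88 lat(+y tool) -0.17 z 0.42 F along 0.05 [ 0.4  0.1 -0.6] [571.8  88.9 103.8] [-0.009 -0.     0.001 -0.     0.001  0.   ]
t 14.075 along -31.03 lat(+y tool) -0.18 z 0.4 F along 0.24 [-0.1  0.2 -1.3] [571.8  88.7 103.8] [-0.001  0.     0.001 -0.     0.     0.001]
[[-0.155, 0.988, -0.0], [0.988, 0.155, -0.0], [-0.0, -0.0, -1.0]]
```

View pics/w11.png

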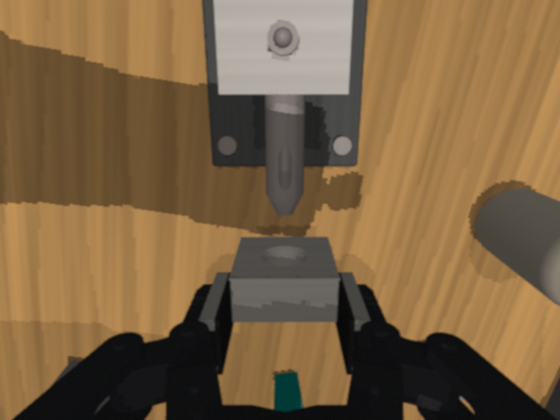

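Request:
step_arm(steps=[0.03,0.007,0,0,0,0,0,0.03,0.008,0,0,0,0,0,0.03,0.006,0,0,0,0,0,0.03,0.004,0,0,0,0,0,0.03,0.004,0,0,0,0,0,0.03,0.004,0,0,0,0,0])

```text
time: 14.82
tool_pos: [566.4, 122.7, 103.9]
ee_rot: [0.0, 0.649, 0.76, -0.0]
ft_force: [0.2, -0.3, -1.3]
grip_width: 0.501
```

Request:
step_arm(steps=[0.03,0.004,0,0,0,0,0,0.03,0.004,0,0,0,0,0,0.03,0.004,0,0,0,0,0])

```text
time: 15.2
tool_pos: [565.0, 134.3, 104.3]
ee_rot: [0.001, 0.65, 0.76, 0.0]
ft_force: [0.1, -1.6, 2.0]
grip_width: 0.5
```

Request:
step_arm(steps=[0.03,0.004,0,0,0,0,0,0.03,0.004,0,0,0,0,0,0.03,0.004,0,0,0,0,0])

```text
time: 15.58
tool_pos: [562.7, 146.3, 103.9]
ee_rot: [0.0, 0.649, 0.76, -0.0]
ft_force: [0.1, -1.8, 1.6]
grip_width: 0.504
```

Run:
```python
from h import *
along(6.6)
```

```text
t 15.575 along 27.23 lat(+y tool) -0.24 z 0.55 F along -1.84 [ 0.1 -1.8  1.6] [562.7 146.3 103.9] [ 0.055  0.005  0.008  0.002 -0.002  0.055]
```

Contact with the housing expected near along 38; go slowly.

Request:
step_arm(steps=[0.03,0.003,0,0,0,0,0,0.03,0.003,0,0,0,0,0,0.03,0.003,0,0,0,0,0])

```text
time: 15.95
tool_pos: [560.7, 155.4, 103.3]
ee_rot: [-0.001, 0.649, 0.76, -0.0]
ft_force: [0.1, -0.2, -1.3]
grip_width: 0.505
```

Request:
step_arm(steps=[0.03,0.003,0,0,0,0,0,0.03,0.003,0,0,0,0,0])

```text
time: 16.2
tool_pos: [560.1, 161.0, 103.6]
ee_rot: [-0.0, 0.649, 0.76, -0.0]
ft_force: [-0.6, -0.6, -1.2]
grip_width: 0.5
```

Run:
```python
from h import *
along(6.6)
im=capture("wrist");cv2.imwrite("pics/w12.png",im[:,:,::-1])
```

```text
t 16.2 along 42.21 lat(+y tool) -0.58 z 0.18 F along -0.46 [-0.6 -0.6 -1.2] [560.1 161.  103.6] [ 0.041  0.004  0.009  0.002 -0.001  0.041]
```

View pics/w12.png

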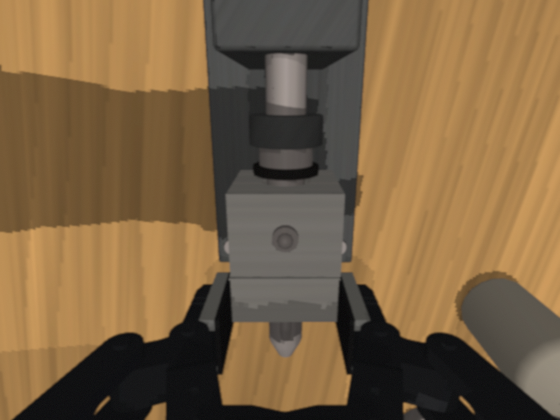

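Request:
step_arm(steps=[0.03,0.002,0.0005,0,0,0,0,0.03,0.001,0,0,0,0,0])

```text
time: 16.5
tool_pos: [560.3, 164.0, 103.8]
ee_rot: [0.0, 0.649, 0.76, -0.0]
ft_force: [0.1, -1.1, -1.9]
grip_width: 0.499
```

Request:
step_arm(steps=[0.0854,0,0,0,0,0,0,0.0854,0,0,0,0,0,0,0.0854,0,0,0,0,0,0])

```text
time: 16.88
tool_pos: [560.5, 164.0, 104.1]
ee_rot: [0.0, 0.649, 0.76, 0.0]
ft_force: [-0.0, 1.1, -0.6]
grip_width: 0.999
```

Run:
```python
from h import *
along(6.6)
P,R=pose()
plan([604,-310,115],106.3,8,0.0854,start=(P+[0,0,85],98.9))
im=capture("wrist");cv2.imwrite("pics/w13.png",im[:,:,::-1])
```

```text
t 16.875 along 45.06 lat(+y tool) 0.34 z 0.66 F along 1.04 [-0.   1.1 -0.6] [560.5 164.  104.1] [ 0.     0.    -0.002  0.    -0.002  0.001]
0.0854,-0.0594,-0.0038,0.0093,0,0,-0.0161,0.0854,-0.0593,-0.0048,0.0092,0,0,-0.0161,0.0854,-0.0592,-0.0057,0.0093,0,0,-0.0161,0.0854,-0.0591,-0.0066,0.0092,0,0,-0.0161,0.0854,-0.059,-0.0076,0.0093,0,0,-0.0161,0.0854,-0.0589,-0.0086,0.0092,0,0,-0.0161,0.0854,-0.0587,-0.0095,0.0093,0,0,-0.0161,0.0854,-0.0586,-0.0105,0.0093,0,0,-0.0161
```

View pics/w13.png

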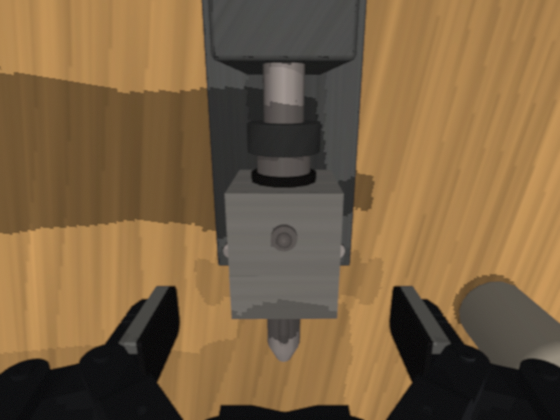

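Request:
step_arm(steps=[0.0854,0,0,-0.035,0,0,0,0.0854,0,0,-0.05,0,0,0,0.0854,-0.045,-0.003,0.005,0,0,-0.016,0.0854,-0.06,-0.005,0.01,0,0,-0.016,0.0854,-0.06,-0.006,0.01,0,0,-0.016,0.0854,-0.06,-0.007,0.01,0,0,-0.016,0.0854,-0.06,-0.008,0.01,0,0,-0.016,0.0854,-0.06,-0.009,0.01,0,0,-0.016])

```text
time: 17.92
tool_pos: [591.3, -183.9, 133.8]
ee_rot: [0.0, 0.612, 0.791, 0.0]
ft_force: [0.8, -0.5, -0.2]
grip_width: 1.003
```

Run:
```python
from h import *
print(pose()[0],state()["time"])
plan([604,-307,112],106.4,4,0.0854)
```

```text
[ 591.31103394 -183.92677306  133.78446219] 17.925
0.0854,-0.0306,-0.0046,0.0055,0.0002,0.0001,-0.0082,0.0854,-0.0305,-0.0049,0.0054,0.0002,0.0001,-0.0082,0.0854,-0.0305,-0.0052,0.0055,0.0002,0.0001,-0.0082,0.0854,-0.0305,-0.0054,0.0054,0.0002,0.0001,-0.0082
```

Request:
step_arm(steps=[0.0854,-0.05,-0.0075,0.0075,0,0,-0.012,0.0854,-0.045,-0.0075,0.0075,0,0,-0.012,0.0854,-0.022,-0.004,0.005,0,0,-0.008,0.0854,-0.005,-0.001,0,0,0,0,0.0854,0,0,0,0,0,0,0.0854,0,0,0,0,0,0,0.0854,0,0,0,0,0,0])

```text
time: 18.8
tool_pos: [604.0, -303.6, 114.5]
ee_rot: [0.0, 0.599, 0.801, 0.0]
ft_force: [0.2, 0.8, -0.0]
grip_width: 1.003
```

Run:
```python
from h import *
P,R=pose();print(P,R.round(3).tolist())
m=camera_model("wrist")
im=capture("wrist");cv2.imwrite("pics/w14.png",im[:,:,::-1])
import pickle;pickle.dump(m,open("m14.pkl","wb"))
s=state();print(s["time"],s["tool_pos"],s["qvel"].round(3))
```

```text
[ 604.01370744 -303.60285243  114.51148901] [[-0.283, 0.959, 0.0], [0.959, 0.283, -0.0], [-0.0, 0.0, -1.0]]
18.85 [ 603.96496321 -303.81260598  114.40538345] [-0.007  0.004  0.002 -0.001 -0.002 -0.001]
```

View pics/w14.png

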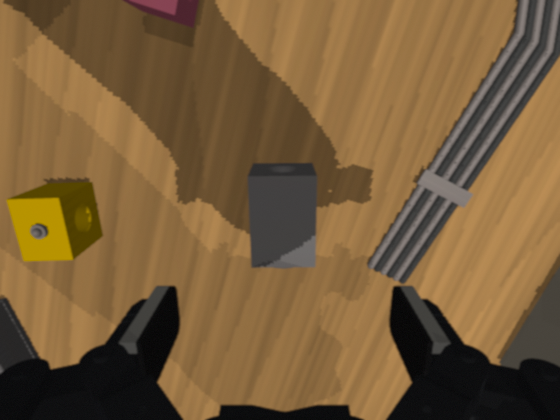

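Run:
```python
from h import *
import pickle;m=pickle.load(open("m14.pkl","rb"))
p=np.array([ray("wrist",u,44,m) for u in [(249,178),(316,177),(316,266),(251,267)]])[:,:2];print(p.mean(0),p.round(1).tolist())
P,R=pose()
for c in p: print((R.T@(np.r_[c,44]-P)).round(1))
for u in [(367,262),(385,230),(400,210),(405,280)]:
    for z in (0,20): print(u,(R.T@(ray("wrist",u,z,m)-P)).round(0))
print((R.T@(np.r_[p.mean(0),22]-P)).round(1))
```

```text
[ 604.30026072 -305.07547822] [[574.9, -281.5], [615.5, -268.9], [634.8, -328.3], [592.1, -341.7]]
[ 29.7 -21.6  70.4]
[30.3 20.9 70.4]
[-32.2  22.6  70.4]
[-32.9 -22.1  70.4]
(367, 262) [-50.  68. 114.]
(367, 262) [-41.  63.  94.]
(385, 230) [-23.  81. 114.]
(385, 230) [-15.  75.  94.]
(400, 210) [ -6.  91. 114.]
(400, 210) [ 1. 84. 94.]
(405, 280) [-67. 101. 114.]
(405, 280) [-56.  94.  94.]
[-1.3 -0.1 92.4]
```

Request:
step_arm(steps=[0.07,-0.001,0,0.035,0,0,0,0.07,0,0,0.035,0,0,0,0.07,0,0,0.02,0,0,0,0.07,0,0,0.009,0,0,0,0.04,0,0,0,0,0,0,0.03,0,0,0,0,0,0,0.03,0,0,0,0,0,0,0.03,0,0,0,0,0,0], squeeze=55)

```text
time: 19.85
tool_pos: [604.7, -306.3, 16.1]
ee_rot: [0.001, 0.599, 0.8, 0.0]
ft_force: [-0.0, 0.1, 3.9]
grip_width: 0.495
```

Request:
step_arm(steps=[0.03,0,0,0,0,0,0])

```text
time: 19.98
tool_pos: [604.7, -306.3, 16.1]
ee_rot: [0.001, 0.6, 0.8, 0.0]
ft_force: [-0.8, -0.1, 5.5]
grip_width: 0.498
```

Run:
```python
from h import *
s=state();print(s["time"],s["tool_pos"],s["grip_width"],s["ft_force"],s["qvel"].round(3))
im=capture("wrist");cv2.imwrite("pics/w15.png",im[:,:,::-1])
P,R=pose();print(R.round(3).tolist())
```

```text
19.975 [ 604.69250182 -306.3496798    16.1272283 ] 0.4976423987786927 [-0.75093753 -0.1150624   5.52112446] [ 0.001  0.001  0.     0.001  0.001 -0.001]
[[-0.281, 0.96, 0.002], [0.96, 0.281, -0.001], [-0.002, 0.001, -1.0]]
```

View pics/w15.png

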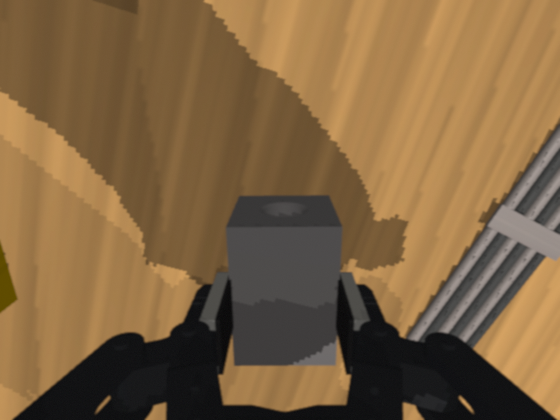

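Request:
step_arm(steps=[0.03,0,0,-0.02,0,0,0,0.03,0,0,-0.04,0,0,0,0.03,0.01,0,-0.028,0,0,0])

```text
time: 20.4
tool_pos: [601.3, -296.9, 104.0]
ee_rot: [0.0, 0.6, 0.8, -0.0]
ft_force: [0.5, 0.3, -0.4]
grip_width: 0.496
```

Run:
```python
from h import *
print(pose()[0],state()["ft_force"])
plan([574.8,70,104.3],98.9,8,0.03)
```

```text
[ 601.28184221 -296.93430058  103.96936342] [ 0.52480757  0.33614826 -0.3820994 ]
0.03,0.045,0.0097,-0.0001,0,0.0001,0.0161,0.03,0.0451,0.0089,-0,0,0.0001,0.0161,0.03,0.0452,0.0083,-0.0001,0,0.0001,0.0161,0.03,0.0454,0.0075,-0.0001,0,0.0001,0.0161,0.03,0.0455,0.0067,-0,0,0.0001,0.0161,0.03,0.0455,0.0061,-0.0001,0,0.0001,0.0161,0.03,0.0457,0.0053,-0,0,0.0001,0.0161,0.03,0.0458,0.0045,-0.0001,0,0.0001,0.0161
```

Request:
step_arm(steps=[0.03,0.04,0.0087,0,0,0,0.016,0.03,0.055,0.011,0,0,0,0.016,0.03,0.055,0.01,0,0,0,0.016,0.03,0.055,0.009,0,0,0,0.016,0.03,0.055,0.008,0,0,0,0.016,0.03,0.05,0.0065,0,0,0,0.016,0.03,0.034,0.004,0,0,0,0.016,0.03,0.018,0.002,0,0,0,0.016])

```text
time: 21.4
tool_pos: [573.4, 71.8, 102.5]
ee_rot: [-0.0, 0.649, 0.761, -0.0]
ft_force: [0.3, -0.4, -1.6]
grip_width: 0.499
```

Request:
step_arm(steps=[0.03,0,0,0,0,0,0,0.03,0,0,0,0,0,0,0.03,0,0,0,0,0,0])

```text
time: 21.78
tool_pos: [574.4, 68.7, 102.7]
ee_rot: [0.0, 0.65, 0.76, -0.0]
ft_force: [0.4, -0.5, -0.7]
grip_width: 0.494
```

Run:
```python
from h import *
im=capture("wrist");cv2.imwrite("pics/w16.png",im[:,:,::-1])
along(5.9)
P,R=pose();print(R.round(3).tolist())
```

```text
t 21.825 along -51.16 lat(+y tool) -0.72 z -1.34 F along 0.61 [-0.   0.6 -1. ] [574.4  68.8 102.8] [0.002 0.001 0.001 0.    0.001 0.   ]
[[-0.155, 0.988, -0.0], [0.988, 0.155, -0.0], [-0.0, -0.0, -1.0]]
```

View pics/w16.png

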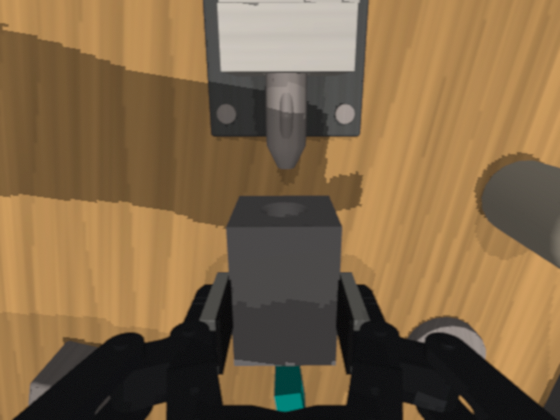

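Request:
step_arm(steps=[0.03,0.006,0.0007,-0.0014,0,0,0,0.03,0.008,0,0,0,0,0,0.03,0.006,0,0,0,0,0,0.03,0.004,0,0,0,0,0,0.03,0.004,0,0,0,0,0])

```text
time: 22.45
tool_pos: [570.6, 97.9, 104.3]
ee_rot: [0.0, 0.649, 0.76, -0.0]
ft_force: [-0.2, 0.3, -2.1]
grip_width: 0.493
```

Request:
step_arm(steps=[0.03,0.004,0,0,0,0,0,0.03,0.004,0,0,0,0,0,0.03,0.004,0,0,0,0,0])

```text
time: 22.82
tool_pos: [569.1, 109.4, 104.7]
ee_rot: [0.0, 0.65, 0.76, 0.0]
ft_force: [0.4, -1.0, 1.8]
grip_width: 0.494
```

Request:
step_arm(steps=[0.03,0.003,0,0,0,0,0,0.03,0.003,0,0,0,0,0])

```text
time: 23.08
tool_pos: [568.1, 115.3, 104.6]
ee_rot: [0.0, 0.65, 0.76, 0.0]
ft_force: [0.2, -1.7, 2.4]
grip_width: 0.497
```

Run:
```python
from h import *
along(5.9)
```

```text
t 23.075 along -4.18 lat(+y tool) 0.27 z 0.5 F along -1.69 [ 0.2 -1.7  2.4] [568.1 115.3 104.6] [0.041 0.001 0.    0.003 0.002 0.039]
```

Request:
step_arm(steps=[0.03,0.003,0,0,0,0,0,0.03,0.003,0,0,0,0,0])

```text
time: 23.32
tool_pos: [566.9, 121.3, 104.4]
ee_rot: [0.0, 0.65, 0.76, -0.0]
ft_force: [-0.2, -1.4, 1.3]
grip_width: 0.499
```

Request:
step_arm(steps=[0.03,0.002,0,0,0,0,0,0.03,0.001,0,0,0,0,0])

```text
time: 23.58
tool_pos: [566.5, 123.7, 104.4]
ee_rot: [0.001, 0.65, 0.76, -0.0]
ft_force: [1.1, -4.6, 2.3]
grip_width: 0.499
```

Request:
step_arm(steps=[0.03,0.001,0,0,0,0,0,0.03,0.001,0,0,0,0,0])

```text
time: 23.82
tool_pos: [566.3, 124.4, 104.4]
ee_rot: [0.001, 0.65, 0.76, -0.001]
ft_force: [0.1, -9.2, 4.3]
grip_width: 0.495
```

Run:
```python
from h import *
along(5.9)
im=capture("wrist");cv2.imwrite("pics/w17.png",im[:,:,::-1])
```

```text
t 23.825 along 5.08 lat(+y tool) -0.08 z 0.32 F along -9.08 [ 0.1 -9.2  4.3] [566.3 124.4 104.4] [ 0.01   0.     0.002  0.    -0.009  0.012]
```

View pics/w17.png

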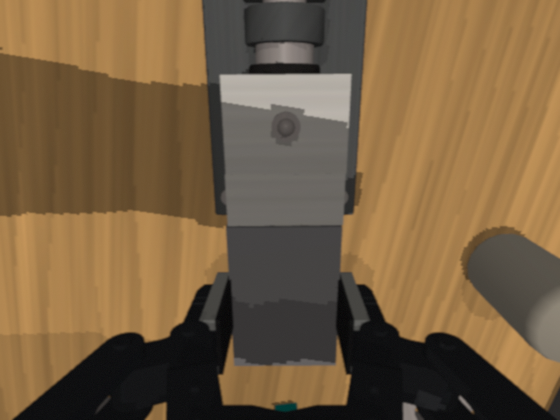

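Request:
step_arm(steps=[0.03,0.001,0,0,0,0,0,0.03,0,0,0,0,0,0])

```text
time: 24.12
tool_pos: [566.2, 124.9, 104.4]
ee_rot: [0.002, 0.65, 0.76, -0.002]
ft_force: [0.1, -9.4, 2.6]
grip_width: 0.496
```

Request:
step_arm(steps=[0.03,0.001,0,0,0,0,0,0.03,0,0,0,0,0,0])

```text
time: 24.38
tool_pos: [566.2, 125.3, 104.5]
ee_rot: [0.002, 0.65, 0.76, -0.002]
ft_force: [1.1, -10.9, 3.6]
grip_width: 0.498
```

Request:
step_arm(steps=[0.03,0.001,0,0,0,0,0,0.03,0,0,0,0,0,0])

```text
time: 24.62
tool_pos: [566.1, 125.7, 104.5]
ee_rot: [0.002, 0.65, 0.76, -0.002]
ft_force: [0.2, -13.5, 3.2]
grip_width: 0.496
```

Request:
step_arm(steps=[0.03,0.0005,0,0,0,0,0,0.03,0,0,0,0,0,0])

```text
time: 24.88
tool_pos: [566.1, 125.8, 104.6]
ee_rot: [0.003, 0.65, 0.76, -0.003]
ft_force: [0.6, -13.8, 3.4]
grip_width: 0.492
```

Request:
step_arm(steps=[0.03,0,0,0,0,0,0,0.03,0,0,0,0,0,0,0.03,0,0,0,0,0,0,0.03,0,0,0,0,0,0])

```text
time: 25.38
tool_pos: [566.1, 125.8, 104.6]
ee_rot: [0.003, 0.651, 0.759, -0.002]
ft_force: [1.2, -13.8, 3.7]
grip_width: 0.497
```

Request:
step_arm(steps=[0.03,0,0,0,0,0,0,0.03,0,0,0,0,0,0,0.03,0,0,0,0,0,0,0.03,0,0,0,0,0,0])

```text
time: 25.88
tool_pos: [566.1, 125.8, 104.6]
ee_rot: [0.003, 0.65, 0.76, -0.002]
ft_force: [0.4, -14.1, 4.2]
grip_width: 0.5
```

Run:
```python
from h import *
along(5.9)
im=capture("wrist");cv2.imwrite("pics/w18.png",im[:,:,::-1])
im=capture("scene");cv2.imwrite("pics/s18.png",cv2.resize(im[140:260,310:440,::-1],None,fx=4.5,fy=4.5,interpolation=cv2.INTER_CUBIC))
```

```text
t 25.875 along 6.48 lat(+y tool) -0.14 z 0.48 F along -14.04 [  0.4 -14.1   4.2] [566.1 125.8 104.6] [-0.     0.001  0.001  0.001  0.     0.001]
```

View pics/w18.png

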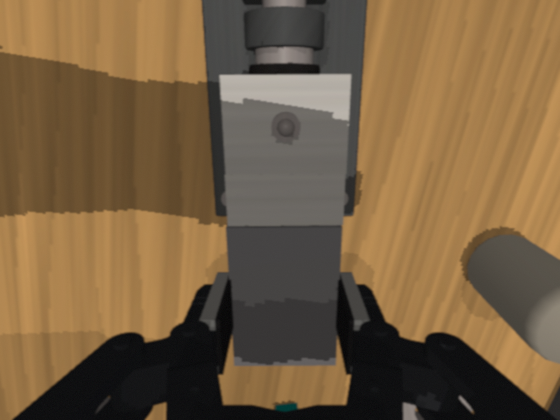

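View pics/s18.png

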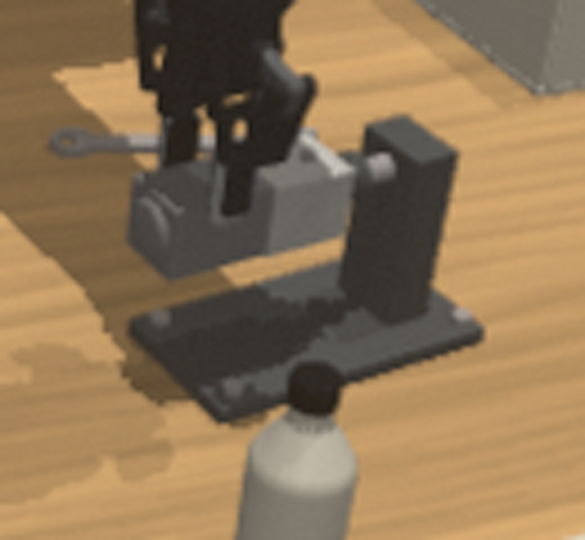

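Request:
step_arm(steps=[0.03,-0.001,0,0,0,0,0,0.03,-0.001,0,0,0,0,0,0.03,0,0,0,0,0,0])

```text
time: 26.35
tool_pos: [566.2, 125.3, 104.5]
ee_rot: [0.002, 0.65, 0.76, -0.001]
ft_force: [0.4, -10.0, 2.1]
grip_width: 0.501
```

Request:
step_arm(steps=[0.03,-0.001,0,0,0,0,0,0.03,-0.001,0,0,0,0,0,0.03,0,0,0,0,0,0])

```text
time: 26.72
tool_pos: [566.3, 124.6, 104.4]
ee_rot: [0.001, 0.65, 0.76, -0.001]
ft_force: [0.3, -5.7, 2.2]
grip_width: 0.498
```

Request:
step_arm(steps=[0.03,-0.001,0,0,0,0,0,0.03,0,0,0,0,0,0])

```text
time: 26.98
tool_pos: [566.4, 124.4, 104.3]
ee_rot: [0.0, 0.65, 0.76, -0.0]
ft_force: [0.3, -4.8, 3.5]
grip_width: 0.495
```

Run:
```python
from h import *
along(5.9)
```

```text
t 26.975 along 5.04 lat(+y tool) -0.01 z 0.24 F along -4.77 [ 0.3 -4.8  3.5] [566.4 124.4 104.3] [ 0.     0.001  0.     0.001 -0.004  0.001]
```

Release now and check.

Request:
step_arm(steps=[0.0854,0,0,0,0,0,0,0.0854,0,0,0,0,0,0,0.0854,0,0,0,0,0,0,0.0854,0,0,0,0,0,0])

```text
time: 27.48
tool_pos: [566.2, 125.0, 104.1]
ee_rot: [-0.0, 0.649, 0.76, -0.0]
ft_force: [-0.4, -0.2, 0.0]
grip_width: 1.0
```

Run:
```python
from h import *
along(5.9);print(state()["grip_width"])
im=capture("wrist");cv2.imwrite("pics/w19.png",im[:,:,::-1])
```

```text
t 27.475 along 5.65 lat(+y tool) -0.15 z 0.01 F along -0.1 [-0.4 -0.2  0. ] [566.2 125.  104.1] [-0.003 -0.004  0.002  0.001 -0.     0.   ]
0.9995328947690412
```

View pics/w19.png

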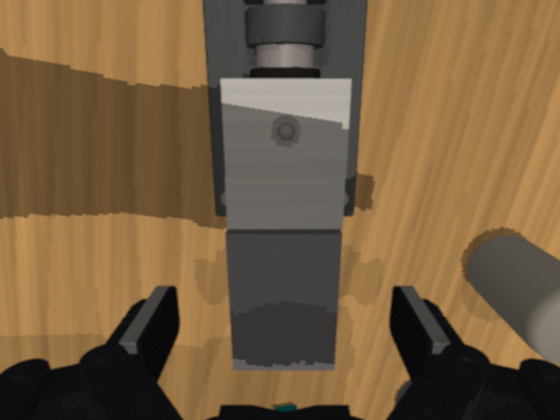

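Run:
```python
import cv2,numpy as np
a=cv2.imread("pics/w18.png")[40:260,215:355];b=cv2.imread("pics/w19.png")[40:260,215:355]
cv2.imwrite("pics/cmp.png",cv2.resize(np.hstack([a,b]),None,fx=2.7,fy=2.7,interpolation=cv2.INTER_CUBIC))
```

```text
(no output)
```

View pics/cmp.png

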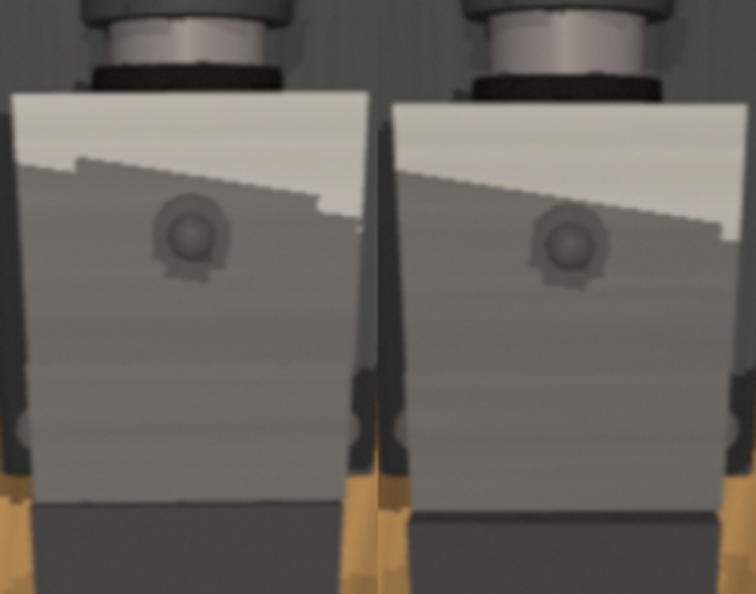

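Request:
step_arm(steps=[0.0854,0,0,-0.03,0,0,0,0.0854,0,0,-0.03,0,0,0,0.0854,-0.02,0,0,0,0,0,0.0854,-0.02,0,0,0,0,0,0.0854,-0.015,0,0,0,0,0,0.0854,0,0,0,0,0,0,0.0854,0,0,0,0,0,0,0.0854,0,0,0,0,0,0])

```text
time: 28.52
tool_pos: [574.7, 70.8, 164.0]
ee_rot: [-0.0, 0.649, 0.761, -0.0]
ft_force: [-0.3, -0.0, 0.4]
grip_width: 1.0
```

Run:
```python
from h import *
m=camera_model("wrist");im=capture("wrist");cv2.imwrite("pics/w20.png",im[:,:,::-1])
import pickle;pickle.dump(m,open("m20.pkl","wb"))
s=capture("scene")
cv2.imwrite("pics/s20.png",cv2.resize(s[150:240,325:435,::-1],None,fx=6,fy=6,interpolation=cv2.INTER_CUBIC))
c=im[0:230,200:370,::-1]
cv2.imwrite("pics/w20c.png",cv2.resize(c,None,fx=2.6,fy=2.6,interpolation=cv2.INTER_CUBIC))
along(5.9);print(np.array(m["extrinsics"])[:3,3])
```

```text
t 28.625 along -49.13 lat(+y tool) 0.03 z 60.13 F along -0.47 [ 0.5 -0.4  0.2] [574.8  70.9 164.2] [ 0.001 -0.001  0.002  0.001  0.    -0.   ]
[562.40569149 151.72406789 323.16990143]
```

View pics/w20c.png

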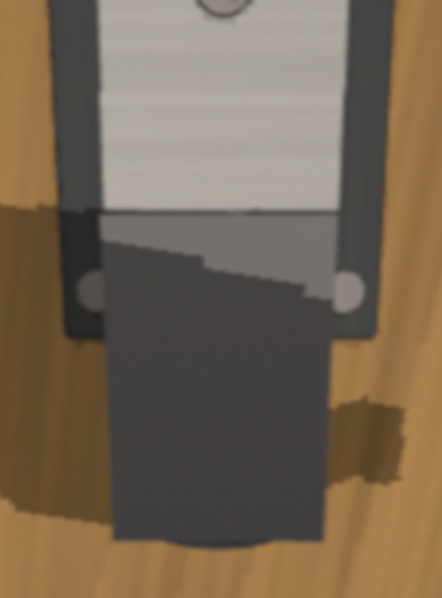

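View pics/s20.png

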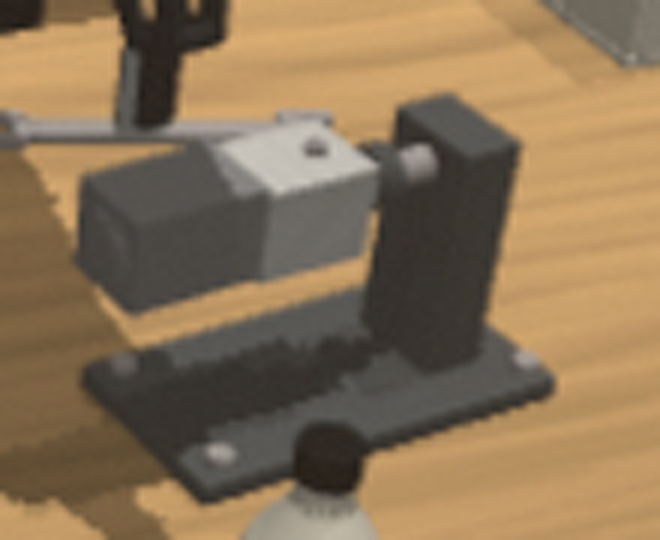

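Request:
step_arm(steps=[0.0854,0.02,0,0,0,0,0,0.0854,0.025,0,0,0,0,0,0.0854,0.015,0,0,0,0,0,0.0854,0,0,0,0,0,0,0.0854,0,0,0,0,0,0,0.0854,0,0,0,0,0,0])

```text
time: 29.38
tool_pos: [565.7, 129.0, 164.2]
ee_rot: [0.0, 0.65, 0.76, -0.0]
ft_force: [0.3, -0.0, -0.1]
grip_width: 0.997
```

Run:
```python
from h import *
m=camera_model("wrist");im=capture("wrist")
cv2.imwrite("pics/w21c.png",cv2.resize(im[40:310,200:370,::-1],None,fx=2.2,fy=2.2,interpolation=cv2.INTER_CUBIC))
cv2.imwrite("pics/w21d.png",cv2.resize(im[60:150,240:330,::-1],None,fx=6,fy=6,interpolation=cv2.INTER_CUBIC))
along(5.9);print(np.array(m["extrinsics"])[:3,3])
```

```text
t 29.425 along 9.72 lat(+y tool) 0.01 z 60.16 F along -1.15 [-0.  -1.2 -0.1] [565.7 129.  164.3] [-0.002 -0.001  0.001  0.001 -0.     0.001]
[553.40289839 210.07317408 323.32888324]
```

View pics/w21c.png

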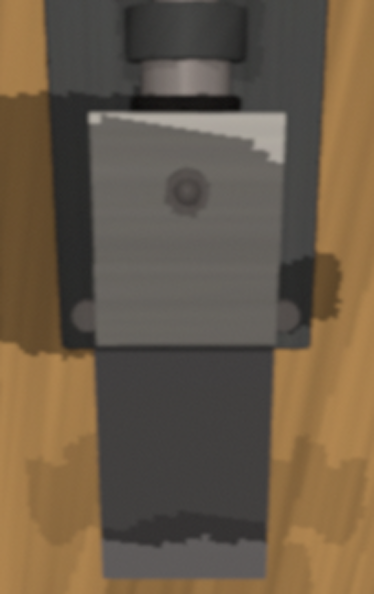

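View pics/w21d.png

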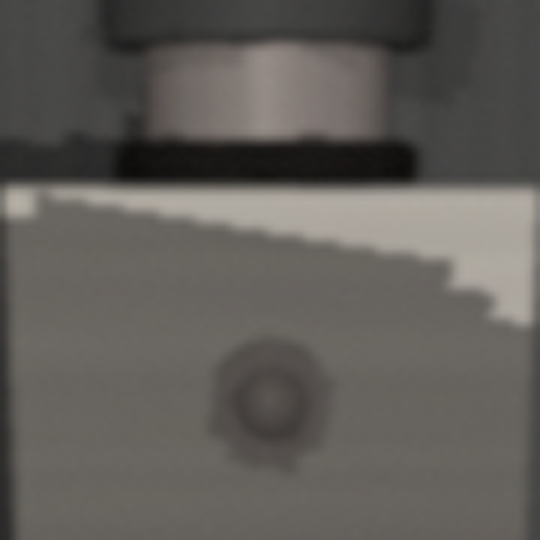

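Request:
step_arm(steps=[0.0854,0,0,-0.03,0,0,0,0.0854,0,0,-0.03,0,0,0,0.0854,0,0,0,0,0,0,0.0854,0,0,0,0,0,0])

```text
time: 29.92
tool_pos: [565.4, 129.2, 223.7]
ee_rot: [-0.0, 0.65, 0.76, -0.0]
ft_force: [0.4, 1.0, -0.1]
grip_width: 0.999
```

Run:
```python
from h import *
cv2.imwrite("pics/end.png",capture("scene")[:,:,::-1])
print(state()["time"],state()["ft_force"].round(1),close_job())
```

```text
the job is handed in; nothing more can be done
29.975 [-0.8 -0.1  0.1] None
```

View pics/end.png

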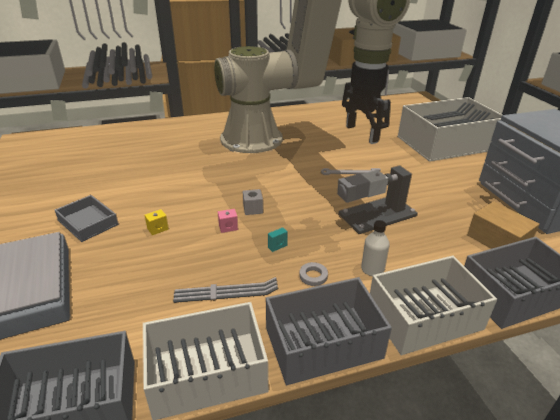

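The set is made up on the spindle in the order asked: housing, then spacer, then end cap. I handed the job in at about 30 s.

- **Push:** I pressed the cap home until the set bore on the sprung stop. I held about 14 N at the wrist for roughly 1 s, a little over the 12 N asked because the clip takes about 2 N. The highest reading between moves was 14.1 N. I eased off to about 5 N before opening the gripper.
- **After letting go:** The views from above show the housing flush against the buffer and no gap between spacer and cap beyond a hairline. I take that line to be the cap sitting slightly higher on the clip. The set sprang back about 1 mm on release, so it rests on the buffer near its free position. The photos cannot show gaps smaller than about 0.3 mm.
- **Rest of the bench:** The gripper ended well clear of the set. In the last picture the look-alikes and other items appear to be where they were at the start.

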